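Unclip the red gouge and lay it in the carving cradle

TASK

Snap the red-handled gouge forward, away from the sloping board, out of its two spring clips on the carver's rack (do not slide it out lengthwise), and leave the other two tools clipped. Then set it down, without dropping it, in the two-notch wooden cradle, with its handle in the wide notch and its bare steel shank in the narrow one, and let go. Leave the mask blank and the glue jar where they are.

Things in the scene. Friction and masses are not known exactly. Their poses are not given: they have to be found in the camera images.
- gouge: carving gouge, 0.10-0.18 kg: red round handle 32 mm thick, 130 mm long (straight from x -49 to +49, ends rounded), then bare steel shank 9 mm thick to x +135, its end flared. Origin on the axis at the handle's middle; x along the tool to the blade. Balance about 12 mm ahead of origin; grip firmly (30 N or more). Starts in one of the rack's 3 places, blade up the slope, butt on the ledge
- gouge_tip (a point): the cutting end of the gouge, on its axis, 135 mm ahead of the gouge's origin
- rack_board: sloping face of the fixed wooden tool rack, 250 mm (x, up the slope, away from the front edge) by 300 mm (y, across), at 28 degrees to the table. Origin at the face's centre, 120 mm above the table; z square out of the face: the way the clips open and the tool is pulled. A ledge 46 mm high along the bottom edge stops the butts. Nothing overhangs it
- rack_place (a point): handle middle of the middle tool place: 44 mm out from the face, at x -35, y 0 mm of rack_board; the other places are 90 mm either side in y. Each place has two sprung C-clips 12 mm long, 41 mm either side of the handle middle, 25 mm to each side, 58 mm out; 70 mm of handle between is free. Pulling out takes 8 to 18 N, easing off after 8 mm, free after 18 mm
- cradle: fixed wooden cradle that holds a tool level along its x: base 200 x 100 x 14 mm from x -65 to +135 mm, two upright V-notches (90 degrees) each 14 mm thick along x. Origin on the table under the place of the handle's middle; z up. A gouge properly laid is level, handle middle 60 mm straight above this origin, blade to +x; the base is clear between the notches
- wide_notch (a point): wide notch, for the handle: tool axis height (60 mm) at x -38 mm of the cradle; its arms reach 30 mm either side and 61 mm above the table
- narrow_notch (a point): narrow notch, for the shank: tool axis height (60 mm) at x +100 mm of the cradle; its arms reach 23 mm either side and 71 mm above the table
- chisel: carving chisel with a pale wooden handle, same form and size as the gouge, origin likewise, clipped in another place of the rack: leave it
- rasp: rasp with a blue handle, same form and size as the gouge, origin likewise, clipped in another place of the rack: leave it
- mask_blank: half-carved wooden mask blank, 150 x 90 x 92 mm, loose at the right side; origin at the centre of its underside: leave it
- glue_jar: glue jar, 72 mm in diameter, 85 mm tall, yellow cap, loose at the left side; origin at the centre of its underside: leave it

How it is judged:
By the outcome, as a careful person would: the job done as asked, in the order asked, and still so for the second after the job is handed in, with the robot touching nothing.
It also fails if it takes over 48 s, if anything falls off the work surface, if the arm or the gripper's body presses on something with over 40 N, if the wrist force passes 120 N, or if a joint passes its speed limit or range.

ROBOT

A 6-joint arm with a two-finger parallel gripper is mounted at the origin on the work surface. World frame = base frame: x ahead of the robot, y to its left, z up, the work surface at z = 0. Lengths are in mm, angles in rad, forces in N, time in s.
With the tool pointing down it reaches from about 250 to 725 mm from the base axis. Payload 9.7 kg.
Tool frame: the origin (TCP) lies between the finger pads; the fingertips stand 17 mm ahead of it and the grasp point (between the pads) lies 2 mm behind it; z points along the fingers, y is the line along which they close (so a half turn about z gives the same grasp; the last joint's range is limited). The gripper opens to 85 mm and grips with 20 to 120 N. Pads are 22 mm wide; open, the fingers measure 114 mm over their backs; the gripper's body (76 mm by 85 mm) begins 54 mm behind the grasp point. The pads swing forward as they close: fully open they stand 13 mm farther back than shut.
Start: joints at [1.308, 0.087, 0.176, 1.66, 0, 1.571], TCP at [142.879, 531.114, 248.284] pointing down, gripper open.
Joint ranges: [-3.13, 3.13], [-0.85, 1.81], [-1.15, 1.24], [-2.2, 2.28], [-1.44, 1.52], [-3.14, 3.14]. Speed limits (rad/s): [2.22, 2.22, 2.57, 3.14, 3.14, 3.14].

INTERFACE

Orientations are given as a 3x3 rotation matrix whose columns are the frame's x, y, z axes.
In Python, from bench import env gives the robot as it stands.
- The arm moves only by the tool nudge_tcp, called after "Call:" as name(argument=value, ...) on one line, values as JSON. Schema: {"type":"object","properties":{"segments":{"type":"array","items":{"type":"number"},"minItems":7,"maxItems":56},"grip_force":{"type":"number"},"only":{"type":"string"},"quiet":{"type":"boolean"},"lines":{"type":"string"}},"required":["segments"],"additionalProperties":false}. segments is one flat list of numbers that holds 1 to 8 rows one after another, with no inner brackets; each row has 7 numbers: a rotation vector rx, ry, rz in fractions of the full range, 1 being 4 rad, then dx, dy, dz in a scale on which 1.0 is 500 mm, then the opening from 0.0 (shut) to 1.0 (fully open); each row shifts and turns the commanded pose from where the row before left it, along the tool's axes as they then stand; what a row does not reach is not made up. A row lasts 1/10 s, in which the tool goes at most 50 mm and 0.15 rad, less where a joint would pass 70% of its speed; a pose out of reach is approached as far as the arm can. The fingers move at their own pace and stop on an object; grip_force is the grip in N (left out, the last holds). Time passes only in rows, so rows that do not move let the fingers close. The tool returns the time, the measured TCP pose, the force, the opening and the grip force at its end. only (a regular expression) keeps the lines of the reply that match it, lines (a string "A,B") keeps lines A to B, and quiet returns only ok. A shift or turn number past 1, either way, is cut back to 1. Input that does not fit is refused with a message, and nothing moves.
- env.observe(): the state, without advancing time (a new reading comes with each control period).
- env.capture(name): name is "scene" or "top" or "wrist"; returns a dict with "color" (420x560x3 uint8, blue, green, red), "depth" (420x560 float32, mm along the optical axis (not along the pixel's ray), 0 where there is no reading), "fx", "fy", "cx", "cy" (pixels), "R" (3x3) and "t" (3): a world point X has camera coordinates R X + t. Camera axes: x right, y down, z forward; pixel columns grow to the right and rows downward; lengths in mm; the calibration is good to about 2 mm. A picture is of the moment at which its call begins.
- env.close_job(): hands the job in; it is judged then, once.
The state is a dict: "t": time; "joints": joint angles; "qvel": joint speeds; "joint_torque": joint torques, N m; "eef_pos": TCP position; "orientation": TCP orientation; "contact_force": force on the tool from outside, world axes, zero at the start; "ft_torque": the same for the moment, N m; "opening": opening from 0.0 (shut) to 1.0 (fully open); "gripper_force": force on a finger pad.
Only numpy, scipy, OpenCV 4.12 (cv2) and the standard library are available. Lean on these libraries where they do the work, as an engineer would, in place of code of your own. Each camera call takes 0.05 s, during which the arm holds its last target. There are 200 camera calls.

## Working session

There is one attempt and no reset: what is moved stays moved. The work goes in short steps, Python scripts to look and compute and a tool call to move; the robot and the scene stay as the last step left them, time stands still between calls to the robot, and variables do not carry over. Pictures are saved under pics/ and viewed, at most 10 in all, crops included, and the job is handed in when it is done.

```bash
ls; mkdir -p pics; python3 - <<'E'
from bench import env
import cv2,numpy as np
a=[env.capture(n) for n in("scene","top")]
for n,c in zip(("scene","top"),a):
    np.savez(f"{n}0.npz",**c); print(n,c["fx"],c["cx"],c["cy"],c["R"].round(3).tolist(),c["t"])
    cv2.imwrite(f"pics/{n}0.png",c["color"])
s=env.observe();print(s)
E
```

```text
bench.py
pics
scene 479.5208001530932 275.61492460265146 218.22533482937527 [[0.43, 0.903, -0.006], [0.481, -0.235, -0.845], [-0.764, 0.361, -0.535]] [-218.67955526 -160.5319443  2256.29064866]
top 417.0975384448749 274.28085705085545 215.82075747579182 [[-0.019, -1.0, 0.0], [-0.995, 0.019, -0.094], [0.094, -0.002, -0.996]] [9.28359186e-02 5.95528192e+02 1.26779367e+03]
{'t': 0.1, 'joints': array([1.30798452e+00, 8.74195027e-02, 1.75188522e-01, 1.65976735e+00,
       9.83187018e-06, 1.57077364e+00]), 'qvel': array([ 0.00012637, -0.00151858,  0.00187684, -0.00029061,  0.00074467,
       -0.0006601 ]), 'joint_torque': array([-2.00236382e-04, -5.21557546e+01,  4.65655446e+01,  1.60221983e-02,
        1.78583292e-05, -2.36239657e-06]), 'eef_pos': array([142.83926803, 530.94284852, 247.63325279]), 'orientation': array([[-9.65669187e-01,  2.59774743e-01, -3.21772211e-04],
       [ 2.59774943e-01,  9.65668493e-01, -1.15818093e-03],
       [ 9.85913207e-06, -1.20200799e-03, -9.99999278e-01]]), 'contact_force': array([0.55111281, 0.13283072, 0.93988579]), 'ft_torque': array([-0.01078832,  0.00334582, -0.00205016]), 'gripper_force': 0.0, 'opening': 0.9986323472981993}
```

View pics/top0.png

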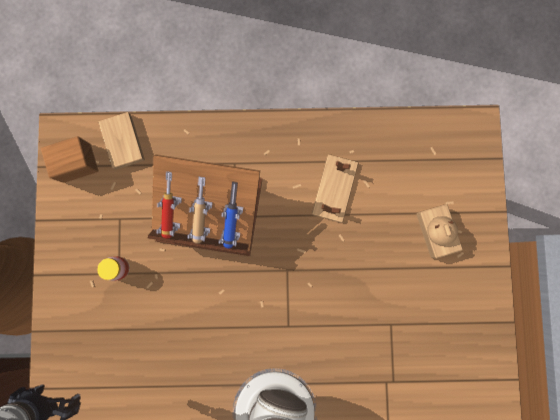

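View pics/scene0.png

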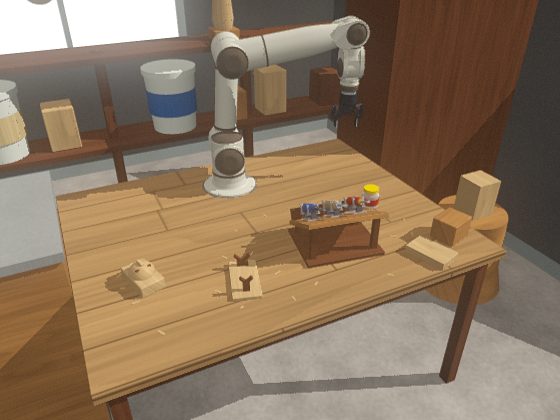

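The top view shows the red gouge at the left place (168,215), chisel (199,220) and rasp (231,225), the cradle at (337,188) with notches at (330,210) and (344,166), the jar at (112,268) and the mask at (441,230). The scene view confirms this, with the rack at (338,220) and the cradle at (245,275).

```bash
cat > h.py <<'E'
import numpy as np,cv2
def cloud(c):
    d=c["depth"];v,u=np.indices(d.shape)
    P=np.stack([(u-c["cx"])/c["fx"]*d,(v-c["cy"])/c["fy"]*d,d],-1)
    X=(P-c["t"])@c["R"]; X[d<=0]=np.nan
    return X
def red(c):
    h=cv2.cvtColor(c["color"],cv2.COLOR_BGR2HSV)
    return ((h[...,0]<6)|(h[...,0]>174))&(h[...,1]>190)&(h[...,2]>70)
def plane(P):
    for _ in range(6):
        m=P.mean(0);n=np.linalg.svd(P-m,full_matrices=False)[2][2];n*=np.sign(n[2])
        r=abs((P-m)@n);P=P[r<max(2.5*np.median(r),1)]
    return m,n,len(P)
E
python3 - <<'E'
from h import *
c=np.load("top0.npz");X=cloud(c)
m=red(c);m[:160]=0;m[255:]=0;m[:,:155]=0;m[:,180:]=0
P=X[m];print("red",m.sum(),np.nanmedian(P,0),np.nanmin(P,0),np.nanmax(P,0))
B=X[165:250,150:262].reshape(-1,3);B=B[np.isfinite(B[:,2])]
w=X[165:175,190:250].reshape(-1,3)
M=np.zeros(m.shape,np.uint8)
for q in ([182,180,190,240],[214,190,220,235],[246,185,253,235]):M[q[1]:q[3],q[0]:q[2]]=1
p,n,k=plane(X[M>0]);print("board",p,n,k,"tilt",np.degrees(np.arccos(n[2])))
print("sizes",np.isnan(X).sum())
Z=X[150:226:2,310:362:2,2];np.set_printoptions(linewidth=250)
print(Z.round(0).astype(int))
cv2.imwrite("pics/topz.png",cv2.resize(c["color"][140:265,140:370],None,fx=3.4,fy=3.4,interpolation=3))
E
```

```text
red 148 [589.66760257 296.17153691 158.67974513] [533.89894147 281.12085277 128.93339373] [630.57910766 309.59651156 184.19786974]Traceback (most recent call last):
  File "<stdin>", line 9, in <module>
  File "h.py", line 12, in plane
    m=P.mean(0);n=np.linalg.svd(P-m,full_matrices=False)[2][2];n*=np.sign(n[2])
                  ~~~~~~~~~~~~~^^^^^^^^^^^^^^^^^^^^^^^^^
    u, s, vh = gufunc(a, signature=signature)
               ~~~~~~^^^^^^^^^^^^^^^^^^^^^^^^
    raise LinAlgError("SVD did not converge")
numpy.linalg.LinAlgError: SVD did not converge
```

```bash
sed -i 's/^def plane(P):/def plane(P):\n    P=P[np.isfinite(P).all(-1)]/' h.py
python3 - <<'E'
from h import *
c=np.load("top0.npz");X=cloud(c)
M=np.zeros(X.shape[:2],np.uint8)
for q in ([182,180,190,240],[214,190,220,235],[246,185,253,235]):M[q[1]:q[3],q[0]:q[2]]=1
p,n,k=plane(X[M>0]);print("board",p,n,k,M.sum(),"tilt",np.degrees(np.arccos(n[2])),"dir",np.degrees(np.arctan2(-n[1],-n[0])))
Z=X[150:226:2,310:362:2,2];np.set_printoptions(linewidth=250)
print(np.nan_to_num(Z,nan=-99).round(0).astype(int))
cv2.imwrite("pics/topz.png",cv2.resize(c["color"][140:265,140:370],None,fx=3.4,fy=3.4,interpolation=3))
E
```

```text
board [612.03445118 160.92468137 117.72832855] [-0.45792411  0.08057815  0.88533196] 860 1100 tilt 27.707600306047354 dir -9.979827282143289
[[  4   1   4   1  -4   1  -3   0  -1   1  -4  -5   4  -3   5  -1  -2  -4   1  -3   1   5   2   2   0   2]
 [  8   1  -2   1  -2  -3   4  -1   3  -1   4  -3  -2   1   1   1  -1   1  -4   0   5   0  -2   7   2  -1]
 [  0   4   1   7   4  -2   1  -3   9  17  -1  -3  -1   1  -1   1   0  -4   2  -1   1   1   3  -1   3   4]
 [  3   2   2   2   1  -2  -2   4  -2  15  17  13  16   7  -2   0  -2  -4  -2  -3   1   3   2   2   8  -2]
 [  6  -3  -1  -3   0   1  -2  -4   2  16  17  15  17  18  15  16  21  15   2  -3  -3   0   1   1  -1   5]
 [ -3   3   2   0   1   5  -2   6  14  15  17  11  16   7  17  16  16  12  10  16  13   0   4   0  -2   3]
 [  5   1   3   1   3   2   0   4  13  14  14  19  15  67  68  67  17  15  15  13  10  10  12  10   1   1]
 [ -1  -2  -2  -3  -3   6   5  -1  12   9  13  17  18  69  71  62  52  58  64  67  71  17  21  13   1   4]
 [ -1   0   3  -2   0   4  -2  -3  19  15  15  17  10  17  55  61  58  61  63  72  66  14  17  11   1  
[... 2407 characters left out ...]
  33  48  67  13  15  12   3  -1   2  -2  -1   4  -1   4]
 [  4  -2  14  21  20  15  16  13  15  14  17  11  12  16  14  15  12  12  -5   0   0  -2   0   4   1   3]
 [  0   0  -2   8   2   9   7  13  12  19  16  18  16  12  15  13  16   4   8   0  -1   2   6   0   6   0]
 [ -3   3  -2   0   6   3   0  -1  -2  14  13  13  12  14  14  11  15  -3   2  -3   1  -5   0   2   2   0]
 [ -5   2   2  -1  -4  -1   2  -7   1   0  -1  -2   7  17  15  19  13  -1  -1   0   1   1  -2   8  -3  -2]
 [ -2   1  -4   2   4  -2  -4   1   3  -1   1  -1   2   2  -1   4  -1   3   1   5  -1   4   5  -2   5  -5]
 [  1   3   1   2  -2   1   0   0  -1   1   1  -1   6   2  -1  -3   2   5   3   2   4   4  -1  -2   3   0]]
```

View pics/topz.png

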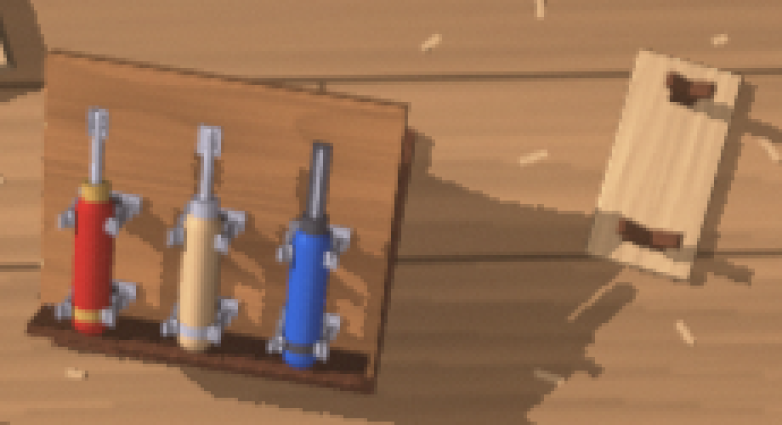

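Wide notch is the near one (crop 650,237), narrow the far one (crop 692,88). The gouge sits at the left place, blade away from the robot. Next I measure the poses and work out the approach.

```bash
cat >> h.py <<'E'
def frame(n):
    y=np.cross(n,[1,0,0]);y/=np.linalg.norm(y)
    return y
def bframe(n):   # board frame: x up slope, y across, z out
    h=np.array([-n[0],-n[1],0]);x=h-n*(h@n);x/=np.linalg.norm(x)
    return np.stack([x,np.cross(n,x),n],1)
def delta(env,Rt,pt):
    from scipy.spatial.transform import Rotation as Ro
    s=env.observe();R=s["orientation"]
    print("rotvec",Ro.from_matrix(R.T@Rt).as_rotvec().round(3),"| d in present axes",(R.T@(pt-s["eef_pos"])).round(1),"| in target axes",(Rt.T@(pt-s["eef_pos"])).round(1))
E
python3 - <<'E'
from h import *
from bench import env
c=np.load("top0.npz");X=cloud(c)
M=np.zeros(X.shape[:2],np.uint8)
for q in ([182,180,190,240],[214,190,220,235],[246,185,253,235]):M[q[1]:q[3],q[0]:q[2]]=1
p,n,k=plane(X[M>0]);Rb=bframe(n)
# board edges
f=X[140:260,140:270].reshape(-1,3);b=(f-p)@Rb
ok=(abs(b[:,2])<4);print("board x",np.nanpercentile(b[ok,0],[.5,99.5]),"y",np.nanpercentile(b[ok,1],[.5,99.5]))
# yaw of the board from its edges
hull=cv2.minAreaRect(b[ok][:,:2].astype(np.float32));print("rect",hull)
for nm in("top","scene"):
    c=np.load(nm+"0.npz");X2=cloud(c);m=red(c);P=X2[m];P=P[np.isfinite(P[:,2])];q=(P-p)@Rb
    k=(abs(q[:,0])<130)&(q[:,1]>60)&(q[:,1]<150)&(q[:,2]>35)&(q[:,2]<75);q=q[k]
    print(nm,k.sum(),"x",np.percentile(q[:,0],[1,99]),"y",np.percentile(q[:,1],[1,50,99]),"z",np.percentile(q[:,2],[5,50,95]),"yaw",np.polyfit(q[:,0],q[:,1],1))
c=np.load("top0.npz")
S=np.zeros(X.shape[:2],bool);S[145:230,305:365]=1
P=X[S&(X[...,2]>8)&(X[...,2]<22)];r=cv2.minAreaRect(P[:,:2].astype(np.float32));print("cradle",r,cv2.boxPoints(r).tolist(),np.median(P[:,2]))
for a,bb in((160,172),(203,214)):
    m=S.copy();m[:a]=0;m[bb:]=0;P=X[m&(X[...,2]>35)&(X[...,2]<80)];print("notch",len(P),P.mean(0),cv2.minAreaRect(P[:,:2].astype(np.float32)))
print("origin board",p,Rb.tolist())
E
```

```text
board x [-95.38546428 130.88048796] y [-113.69800682  184.0027758 ]
rect ((8.203582763671875, 35.62029266357422), (248.13525390625, 300.997314453125), 0.11380553245544434)
top 148 x [-82.39617172  26.2137035 ] y [119.26857555 129.18702944 137.65205502] z [54.25116295 58.2826345  62.36483038] yaw [4.02862563e-03 1.29400920e+02]
scene 9 x [-50.72088699  29.34567718] y [111.24574565 114.32949884 123.21948608] z [49.78980154 54.70455025 56.28301542] yaw [2.85978063e-03 1.15847798e+02]
cradle ((692.9705810546875, -203.78363037109375), (255.93968200683594, 166.03701782226562), 2.870091676712036) [[561.00439453125, -127.27690887451172], [569.318115234375, -293.10565185546875], [824.936767578125, -280.29034423828125], [816.623046875, -114.46160888671875]] 14.55447719863007
notch 86 [ 744.1574086  -222.81119632   61.24675671] ((745.3456420898438, -222.6602325439453), (45.07905960083008, 14.960355758666992), 74.62313842773438)
notch 95 [ 613.0038635  -183.8426818    51.43477291] ((613.5479736328125, -183.5700225830078), (58.083858489990234, 14.668707847595215), 72.7139663696289)
origin board [612.03445118 160.92468137 117.72832855] [[0.8719358482309776, 0.17330143545722604, -0.4579241083828092], [-0.15342929891725166, 0.9848688300826994, 0.08057814694627652], [0.4649594894219136, 0.0, 0.8853319564979643]]
```

```bash
cat > t.py <<'E'
from h import *
p=np.array([612.034,160.925,117.728]);n=np.array([-.45792,.08058,.88533]);n/=np.linalg.norm(n)
Rb=bframe(n);G=p+Rb@[-27,128,44]
Rt=np.stack([-Rb[:,0],Rb[:,1],-Rb[:,2]],1)
E
python3 - <<'E'
from t import *
from bench import env
print(G);delta(env,Rt,G+n*110)
E
```

```text
[590.52644697 294.67634622 144.12880582]
rotvec [-0.023 -0.483 -0.087] | d in present axes [-442.7 -116.4    6.3] | in target axes [-378.5 -155.1  205.7]
```

Careful with the scale: shifts go in shares of 500 mm and turns go in shares of 4 rad. That gives: -31 mm is -0.062, 17 mm is 0.034, -0.121 rad is -0.0303.

Call:
nudge_tcp(segments=[-0.0015, -0.0303, -0.0055, 0, 0, 0, 1, -0.0015, -0.0303, -0.0055, 0, 0, 0, 1, -0.0015, -0.0303, -0.0055, 0, 0, 0, 1, -0.0015, -0.0303, -0.0055, 0, 0, 0, 1, 0, 0, 0, -0.062, -0.026, 0.034, 1, 0, 0, 0, -0.062, -0.026, 0.034, 1, 0, 0, 0, -0.062, -0.026, 0.034, 1, 0, 0, 0, -0.062, -0.026, 0.034, 1])

```text
t: 0.9
eef_pos: [274.0, 454.8, 245.3]
orientation: [[-0.872, 0.171, 0.459], [0.152, 0.985, -0.078], [-0.466, 0.001, -0.885]]
contact_force: [0.2, 0.3, -1.1]
opening: 0.997
gripper_force: 0.0
```

Call:
nudge_tcp(segments=[0, 0, 0, -0.062, -0.026, 0.034, 0.7, 0, 0, 0, -0.062, -0.026, 0.034, 0.7, 0, 0, 0, -0.062, -0.026, 0.034, 0.7, 0, 0, 0, -0.062, -0.026, 0.034, 0.7, 0, 0, 0, -0.062, -0.026, 0.034, 0.7, 0, 0, 0, -0.062, -0.026, 0.034, 0.7, 0, 0, 0, -0.062, -0.026, 0.034, 0.7, 0, 0, 0, 0, 0, 0, 0.7])

```text
t: 1.7
eef_pos: [503.9, 320.9, 240.6]
orientation: [[-0.871, 0.176, 0.459], [0.156, 0.984, -0.081], [-0.466, 0.001, -0.885]]
contact_force: [-1.0, -0.5, 0.9]
opening: 0.703
gripper_force: 0.0
```

```bash
python3 - <<'E'
from t import *
from bench import env
delta(env,Rt,G+n*110)
c=env.capture("wrist");np.savez("wrist1.npz",**c);cv2.imwrite("pics/w1.png",c["color"])
X=cloud(c);m=red(c);P=X[m];P=P[np.isfinite(P[:,2])];q=(P-p)@Rb
k=(q[:,2]>30)&(q[:,2]<75);q=q[k];print(k.sum(),[np.percentile(q[:,i],[1,50,99]).round(1) for i in range(3)],np.polyfit(q[:,0],q[:,1],1))
E
```

```text
rotvec [ 0.     0.001 -0.003] | d in present axes [-34.7 -10.7  17.3] | in target axes [-34.7 -10.8  17.2]
3022 [array([-94.7, -35.4,  23.7]), array([111.2, 121.8, 136.5]), array([45.1, 56.3, 59. ])] [-1.42636603e-03  1.21752971e+02]
```

View pics/w1.png

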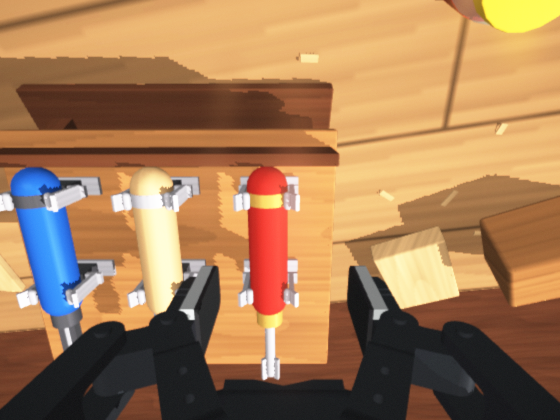

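The wrist view shows the gouge handle at (268,165–320), its clips at (267,198) and (268,272) and nothing overhanging; chisel and rasp are to the left. I move square above it and measure from a second place.

Converted, -17 mm is -0.034, 8 mm is 0.016.

Call:
nudge_tcp(segments=[0, 0, 0, -0.034, -0.014, 0.016, 0.7, 0, 0, 0, -0.034, -0.014, 0.016, 0.7, 0, 0, 0, 0, 0, 0, 0.7, 0, 0, 0, 0, 0, 0, 0.7])

```text
t: 2.15
eef_pos: [535.3, 303.7, 242.6]
orientation: [[-0.872, 0.171, 0.458], [0.153, 0.985, -0.078], [-0.465, 0.002, -0.885]]
contact_force: [-0.9, -1.1, -0.3]
opening: 0.696
gripper_force: 0.0
```

```bash
python3 - <<'E'
from t import *
from bench import env
from scipy.optimize import least_squares
c=env.capture("wrist");np.savez("wrist2.npz",**c);cv2.imwrite("pics/w2.png",c["color"])
s=env.observe();print("tcp in board",Rb.T@(s["eef_pos"]-p))
L=[]
for f in("wrist1","wrist2"):
    c=np.load(f+".npz");X=cloud(c);
    q=(X-p)@Rb
    bm=(abs(q[...,2])<8)&(q[...,1]>140)&(q[...,1]<175)&(q[...,0]>-60)&(q[...,0]<100);pp,nn,k=plane(X[bm]);print("board",k,Rb.T@(pp-p),Rb.T@nn)
    m=red(c)&(q[...,2]>35)&(q[...,2]<75)&(q[...,0]>-75)&(q[...,0]<20);Q=q[m]
    r=least_squares(lambda a:np.hypot(Q[:,1]-a[0]-a[2]*(Q[:,0]+27),Q[:,2]-a[1]-a[3]*(Q[:,0]+27))-16,[125,44,0,0],loss="soft_l1")
    print("axis y,z,slopes",r.x,len(Q))
    m8=(red(c)&(q[...,2]>35)).astype(np.uint8)
    ct=max(cv2.findContours(m8,0,1)[0],key=cv2.contourArea);print(cv2.boundingRect(ct))
    Qx=q[(q[...,2]>35)&(q[...,2]<75)&(abs(q[...,1]-r.x[0])<14)];h=np.histogram(Qx[:,0],bins=np.arange(-110,130,5));print(np.nanpercentile(Qx[:,0],[0.3,1]))
    # shank beginning: highest surface per x
    for x in range(-100,60,8):
        w=Qx[abs(Qx[:,0]-x)<4];print(x,np.percentile(w[:,2],90).round(1) if len(w) else None,end="; ")
    print()
E
```

```text
tcp in board [-30.86685062 127.41749901 157.35457107]
board 3656 [ 16.93846909 159.94988433  -1.54222756] [-0.00473183  0.00446329  0.99997884]
axis y,z,slopes [1.25949011e+02 4.19038926e+01 1.50632309e-04 5.15264186e-03] 2245
(248, 207, 30, 108)
[-106.0149974  -105.65762014]
-100 44.7; -92 54.1; -84 57.2; -76 58.1; -68 58.0; -60 57.8; -52 57.8; -44 58.0; -36 58.0; -28 58.2; -20 58.1; -12 58.2; -4 58.3; 4 58.2; 12 58.2; 20 58.0; 28 55.7; 36 53.9; 44 53.4; 52 47.1; 
board 4196 [ 16.9243115  160.29299351  -1.55691352] [-0.00529211  0.00342606  0.99998013]
axis y,z,slopes [ 1.25907291e+02  4.18242439e+01 -1.18371651e-03  5.06105421e-03] 3686
(260, 170, 43, 122)
[-105.63046391 -104.96445939]
-100 44.7; -92 54.0; -84 57.2; -76 58.1; -68 58.0; -60 57.8; -52 57.9; -44 57.9; -36 57.9; -28 57.9; -20 58.1; -12 58.1; -4 58.2; 4 58.0; 12 58.2; 20 57.9; 28 55.7; 36 54.0; 44 53.5; 52 47.3;
```

View pics/w2.png

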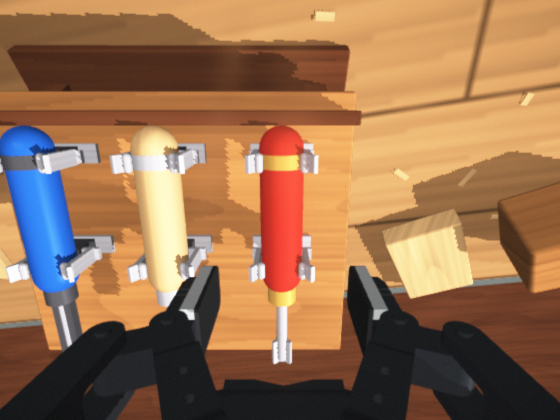

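Gouge axis measured at board (−30, 125.9, 41.9) from both wrist places, agreeing with the text; the handle (282,125–300) is centred between the fingers. Approach: 118 mm along tool z, −1.5 mm in y.

Converted, 30 mm is 0.06, -1.5 mm is -0.003.

Call:
nudge_tcp(segments=[0, 0, 0, 0, -0.003, 0.06, 0.7, 0, 0, 0, 0, 0, 0.06, 0.7, 0, 0, 0, 0, 0, 0.05, 0.7, 0, 0, 0, 0, 0, 0.036, 0.7, 0, 0, 0, 0, 0, 0.03, 0.7, 0, 0, 0, 0, 0, 0, 0.7, 0, 0, 0, 0, 0, 0, 0.7], grip_force=60)

```text
t: 2.9
eef_pos: [589.6, 293.0, 139.0]
orientation: [[-0.872, 0.171, 0.459], [0.153, 0.985, -0.078], [-0.466, 0.002, -0.885]]
contact_force: [0.3, -0.1, 0.3]
opening: 0.699
gripper_force: 0.0
```

```bash
python3 - <<'E'
from t import *
from bench import env
s=env.observe();print("tcp in board",Rb.T@(s["eef_pos"]-p),s["contact_force"])
E
```

```text
tcp in board [-29.95900646 126.23158893  39.73850819] [ 0.28033703 -0.10898653  0.32583109]
```

Call:
nudge_tcp(segments=[0, 0, 0, 0, 0, 0, 0.2, 0, 0, 0, 0, 0, 0, 0.2, 0, 0, 0, 0, 0, 0, 0.2, 0, 0, 0, 0, 0, 0, 0.2, 0, 0, 0, 0, 0, 0, 0.2], grip_force=60)

```text
t: 3.4
eef_pos: [590.0, 293.2, 140.0]
orientation: [[-0.871, 0.171, 0.46], [0.153, 0.985, -0.076], [-0.467, 0.004, -0.884]]
contact_force: [-4.2, 1.5, 6.5]
opening: 0.355
gripper_force: 58.8
```

Converted, -30 mm is -0.06, -20 mm is -0.04.

Call:
nudge_tcp(segments=[0, 0, 0, 0, 0, -0.008, 0.2, 0, 0, 0, 0, 0, -0.01, 0.2, 0, 0, 0, 0, 0, -0.01, 0.2, 0, 0, 0, 0, 0, -0.012, 0.2, 0, 0, 0, 0, 0, -0.016, 0.2, 0, 0, 0, 0, 0, -0.024, 0.2, 0, 0, 0, 0, 0, -0.04, 0.2, 0, 0, 0, 0, 0, -0.06, 0.2], grip_force=80)

```text
t: 4.2
eef_pos: [547.7, 299.2, 218.4]
orientation: [[-0.872, 0.172, 0.458], [0.153, 0.985, -0.079], [-0.465, 0.001, -0.885]]
contact_force: [0.7, 0.4, -1.0]
opening: 0.352
gripper_force: 81.4
```

Call:
nudge_tcp(segments=[0, 0, 0, 0, 0, -0.06, 0.2, 0, 0, 0, 0, 0, -0.04, 0.2, 0, 0, 0, 0, 0, 0, 0.2, 0, 0, 0, 0, 0, 0, 0.2])

```text
t: 4.6
eef_pos: [525.6, 303.7, 262.8]
orientation: [[-0.871, 0.171, 0.46], [0.153, 0.985, -0.077], [-0.466, 0.003, -0.885]]
contact_force: [-0.5, 0.1, -1.3]
opening: 0.355
gripper_force: 81.4
```

```bash
python3 - <<'E'
from t import *
from bench import env
from scipy.optimize import least_squares
c=env.capture("wrist");cv2.imwrite("pics/w3.png",c["color"]);np.savez("wrist3.npz",**c)
s=env.observe();R=s["orientation"];print(R.round(3).tolist(),s["eef_pos"])
X=cloud(c);q=(X-s["eef_pos"])@R   # tool frame
m=red(c)&(abs(q[...,1])<25)&(abs(q[...,2])<40);Q=q[m];print(len(Q),[np.percentile(Q[:,i],[1,50,99]).round(1) for i in range(3)])
r=least_squares(lambda a:np.hypot(Q[:,1]-a[0]-a[2]*Q[:,0],Q[:,2]-a[1]-a[3]*Q[:,0])-16,[0,0,0,0],loss="soft_l1");print("axis y,z,slopes",r.x)
w=q[(abs(q[...,1])<14)&(abs(q[...,2])<30)]
for x in range(-60,80,5):
    k=w[abs(w[:,0]-x)<2.5];print(x,np.percentile(k[:,2],10).round(1) if len(k) else None,end="; ")
E
```

```text
[[-0.872, 0.171, 0.459], [0.153, 0.985, -0.078], [-0.465, 0.002, -0.885]] [525.55545384 303.39569486 261.66540072]
15438 [array([-29.9,  18.4,  64.8]), array([-14.4,   0.2,  14.9]), array([-18.9, -15.8,  -5.7])]
axis y,z,slopes [ 3.52362080e-01 -2.09103584e+00  1.05877438e-03  2.30160318e-02]
-60 None; -55 None; -50 None; -45 None; -40 None; -35 -11.6; -30 -18.0; -25 -18.2; -20 -18.3; -15 -18.3; -10 -18.2; -5 -18.2; 0 -18.2; 5 -18.2; 10 -18.2; 15 -18.2; 20 -18.2; 25 -18.2; 30 -18.1; 35 -18.1; 40 -18.6; 45 -18.5; 50 -18.1; 55 -17.4; 60 -15.3; 65 -11.3; 70 None; 75 None;
```

View pics/w3.png

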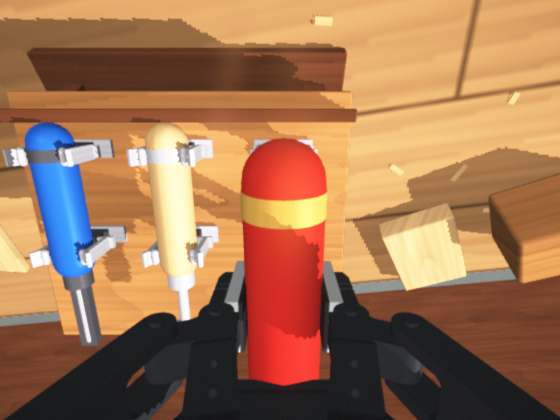

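Gouge held squarely, axis at the tool's y≈0, butt at (285,140); the two others are still clipped. I go level to a place beside the cradle to measure it with the wrist camera.

```bash
cat >> t.py <<'E'
C=np.array([650.,-194.4,0]);xc=np.array([.9586,-.2844,0]);yc=np.array([.2844,.9586,0])
def Rc(xc): yc=np.array([-xc[1],xc[0],0]);return np.stack([-xc,yc,[0,0,-1.]],1)
E
python3 - <<'E'
from t import *
from bench import env
delta(env,Rc(xc),C-60*xc+110*yc+[0,0,290])
E
```

```text
rotvec [0.03  0.483 0.113] | d in present axes [-156.1 -352.8   49.4] | in target axes [-200.9 -331.8  -28.3]
```

Converted, -26 mm is -0.052, -16 mm is -0.032, 0.097 rad is 0.0243.

Call:
nudge_tcp(segments=[0.0015, 0.0243, 0.0057, 0, 0, -0.014, 0.2, 0.0015, 0.0243, 0.0057, 0, 0, -0.014, 0.2, 0.0015, 0.0243, 0.0057, 0, 0, -0.014, 0.2, 0.0015, 0.0243, 0.0057, 0, 0, -0.014, 0.2, 0.0015, 0.0243, 0.0057, 0, 0, -0.014, 0.2, 0, 0, 0, -0.032, -0.052, 0, 0.2, 0, 0, 0, -0.032, -0.052, 0, 0.2, 0, 0, 0, -0.032, -0.052, 0, 0.2])

```text
t: 5.45
eef_pos: [540.5, 215.6, 293.3]
orientation: [[-0.959, 0.284, -0.004], [0.284, 0.959, -0.001], [0.003, -0.002, -1.0]]
contact_force: [0.6, -0.2, -1.3]
opening: 0.355
gripper_force: 81.5
```

Call:
nudge_tcp(segments=[0, 0, 0, -0.038, -0.064, 0, 0.2, 0, 0, 0, -0.038, -0.064, 0, 0.2, 0, 0, 0, -0.038, -0.064, 0, 0.2, 0, 0, 0, -0.038, -0.064, 0, 0.2, 0, 0, 0, -0.038, -0.064, 0, 0.2, 0, 0, 0, -0.038, -0.064, 0, 0.2, 0, 0, 0, -0.038, -0.064, 0, 0.2, 0, 0, 0, -0.03, -0.05, 0, 0.2])

```text
t: 6.25
eef_pos: [611.1, -66.5, 293.4]
orientation: [[-0.958, 0.286, -0.003], [0.286, 0.958, 0.0], [0.003, -0.001, -1.0]]
contact_force: [0.6, 0.9, -2.0]
opening: 0.352
gripper_force: 81.5
```

Call:
nudge_tcp(segments=[0, 0, 0, 0, 0, 0, 0.2, 0, 0, 0, 0, 0, 0, 0.2, 0, 0, 0, 0, 0, 0, 0.2])

```text
t: 6.55
eef_pos: [610.7, -63.4, 294.6]
orientation: [[-0.959, 0.284, -0.002], [0.284, 0.959, 0.001], [0.002, 0.0, -1.0]]
contact_force: [-0.8, 1.2, -1.6]
opening: 0.353
gripper_force: 81.5
```

```bash
cat > cr.py <<'E'
from t import *
from bench import env
import sys
def look(tag):
    c=env.capture("wrist");cv2.imwrite(f"pics/{tag}.png",c["color"]);np.savez(tag+".npz",**c)
    X=cloud(c);q=X-C;a=q@xc;b=q@yc;z=X[...,2]
    near=(a>-90)&(a<160)&(abs(b)<80)
    t=X[(abs(z)<8)&~((a>-75)&(a<145)&(abs(b)<60))];print("table z",np.median(t[:,2]))
    for nm,x0 in(("wide",-38),("narrow",100)):
        P=X[near&(abs(a-x0)<18)&(z>24)&(z<85)]
        if len(P)>20: print(nm,len(P),cv2.minAreaRect(P[:,:2].astype(np.float32)),"zmax",np.percentile(P[:,2],98))
    B=near&(z>8)&(z<20);print("base",B.sum(),cv2.minAreaRect(X[B][:,:2].astype(np.float32)) if B.sum()>20 else"",np.median(z[B]))
E
python3 - <<'E'
from cr import *
delta(env,Rc(xc),C-60*xc+110*yc+[0,0,290]);look("w4")
E
```

```text
rotvec [ 0.    -0.002  0.   ] | d in present axes [-14.9  -4.4   4.6] | in target axes [-14.9  -4.4   4.6]
table z -1.4559642518366116
wide 798 ((613.7525024414062, -183.20758056640625), (59.773799896240234, 14.572793960571289), 73.10971069335938) zmax 59.7090904575888
narrow 448 ((743.6670532226562, -227.1438751220703), (33.91852951049805, 13.579386711120605), 74.26607513427734) zmax 67.51804750562881
base 7717 ((680.5389404296875, -202.69061279296875), (99.86473083496094, 193.24790954589844), 73.30143737792969) 12.487545030516443
```

View pics/w4.png

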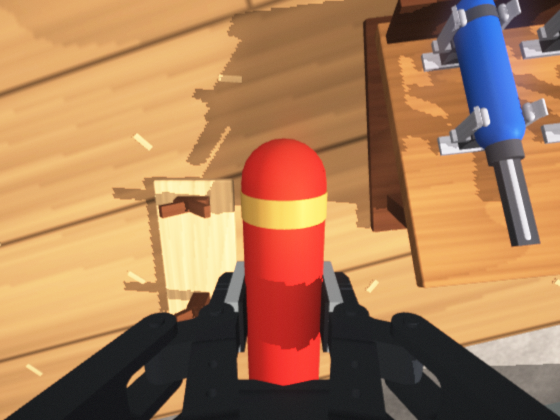

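The wrist view shows the cradle at (195,245): wide notch (185,207), narrow one at (190,305) partly hidden by a finger. It agrees with the top view to under 1 mm. Now over the cradle.

```bash
sed -i 's/^C=.*/C=np.array([650.1,-194.3,0]);xc=np.array([.9583,-.2857,0]);yc=np.array([.2857,.9583,0])/' t.py
python3 - <<'E'
from t import *
from bench import env
delta(env,Rc(xc),C+1.8*xc+[0,0,118])
E
```

```text
rotvec [ 0.    -0.002  0.002] | d in present axes [ -77.1 -114.6  176.7] | in target axes [ -77.  -114.4  176.9]
```

Converted, 30 mm is 0.06, -29 mm is -0.058, -0.002 rad is -0.0005.

Call:
nudge_tcp(segments=[0, -0.0005, 0.0005, -0.038, -0.056, 0.03, 0.2, 0, 0, 0, -0.038, -0.058, 0.03, 0.2, 0, 0, 0, -0.038, -0.058, 0.03, 0.2, 0, 0, 0, -0.04, -0.056, 0.03, 0.2, 0, 0, 0, 0, 0, 0.06, 0.2, 0, 0, 0, 0, 0, 0.06, 0.2, 0, 0, 0, 0, 0, 0.06, 0.2, 0, 0, 0, 0, 0, 0.052, 0.2])

```text
t: 7.4
eef_pos: [651.9, -193.9, 117.6]
orientation: [[-0.959, 0.285, -0.0], [0.285, 0.959, 0.0], [0.0, 0.0, -1.0]]
contact_force: [0.7, -0.8, -1.3]
opening: 0.351
gripper_force: 81.6
```

Call:
nudge_tcp(segments=[0, 0, 0, 0, 0, 0, 0.2, 0, 0, 0, 0, 0, 0, 0.2, 0, 0, 0, 0, 0, 0, 0.2])

```text
t: 7.7
eef_pos: [653.0, -194.9, 121.6]
orientation: [[-0.958, 0.286, 0.003], [0.286, 0.958, -0.001], [-0.004, 0.0, -1.0]]
contact_force: [1.0, -0.2, -1.5]
opening: 0.346
gripper_force: 81.6
```

```bash
python3 - <<'E'
from t import *
from bench import env
delta(env,Rc(xc),C+1.8*xc+[0,0,58])
a=[env.capture(n) for n in("scene","top","wrist")]
cv2.imwrite("pics/s5.png",np.hstack([cv2.resize(a[0]["color"][200:330,170:330],(480,390),interpolation=3),cv2.resize(a[1]["color"][130:250,290:390],(320,390),interpolation=3)]))
s=env.observe();R=s["orientation"];c=a[2]
q=(cloud(c)-s["eef_pos"])@R
w=q[(abs(q[...,1])<14)&(abs(q[...,2])<30)]
for x in range(-30,72,5):
    k=w[abs(w[:,0]-x)<2.5];print(x,np.percentile(k[:,2],10).round(1) if len(k) else None,end="; ")
# shank/tip in top view
X=cloud(a[1]);u=(X-C);A=u@xc;B=u@yc;
for lo,hi in((30,45),(70,85),(85,110),(110,130),(130,145)):
    P=(A>lo)&(A<hi)&(abs(B)<25)&(X[...,2]>80)&(X[...,2]<160);print("\n",lo,P.sum(),np.median(B[P]),np.median(X[P][:,2]),end="")
E
```

```text
rotvec [0.    0.004 0.   ] | d in present axes [ 1.4 -0.2 63.6] | in target axes [ 1.2 -0.2 63.6]
-30 -17.8; -25 -18.0; -20 -18.0; -15 -18.0; -10 -18.1; -5 -18.0; 0 -18.0; 5 -17.9; 10 -18.0; 15 -18.0; 20 -18.0; 25 -17.9; 30 -17.9; 35 -18.0; 40 -18.4; 45 -18.3; 50 -17.8; 55 -17.1; 60 -14.8; 65 -10.4; 70 None; 
 30 0 nan nan
 70 0 nan nan
 85 0 nan nan
 110 0 nan nan
 130 0 nan nan
  return _methods._mean(a, axis=axis, dtype=dtype,
  ret = ret.dtype.type(ret / rcount)
```

View pics/s5.png

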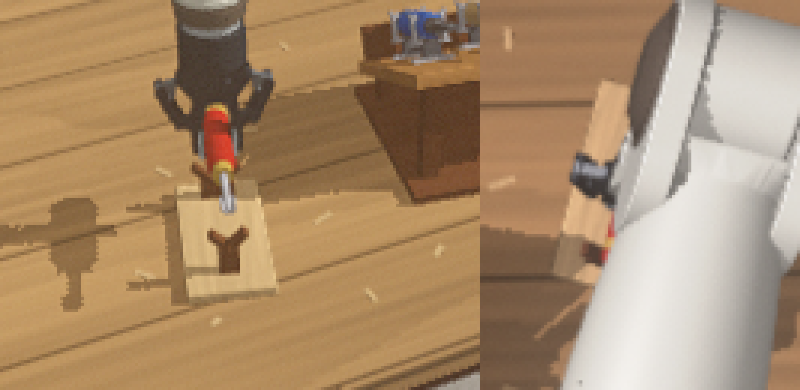

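Scene view: gouge level over the cradle, shank tip (228,205) heading over the narrow notch (229,240). Descend in steps while watching force.

Converted, 15 mm is 0.03, 12 mm is 0.024.

Call:
nudge_tcp(segments=[0, 0, 0, 0.0012, 0, 0.03, 0.2, 0, 0, 0, 0, 0, 0.03, 0.2, 0, 0, 0, 0, 0, 0.024, 0.2, 0, 0, 0, 0, 0, 0.016, 0.2, 0, 0, 0, 0, 0, 0, 0.2, 0, 0, 0, 0, 0, 0, 0.2, 0, 0, 0, 0, 0, 0, 0.2])

```text
t: 8.55
eef_pos: [652.0, -195.1, 70.1]
orientation: [[-0.958, 0.286, 0.002], [0.286, 0.958, -0.0], [-0.002, 0.0, -1.0]]
contact_force: [0.4, 0.7, -1.8]
opening: 0.354
gripper_force: 81.6
```

```bash
python3 - <<'E'
from t import *
from bench import env
delta(env,Rc(xc),C+2*xc+[0,0,58])
c=env.capture("scene");delta(env,Rc(xc),C+2*xc+[0,0,58]);print(env.observe()["contact_force"])
cv2.imwrite("pics/s6.png",cv2.resize(c["color"][210:310,190:310],(720,600),interpolation=3))
E
```

```text
rotvec [ 0.     0.002 -0.001] | d in present axes [ 0.1  0.2 12.1] | in target axes [ 0.   0.2 12.1]
rotvec [ 0.     0.002 -0.001] | d in present axes [ 0.1  0.3 12.2] | in target axes [ 0.1  0.3 12.2]
[ 0.72437265  0.92556197 -2.06760338]
```

View pics/s6.png

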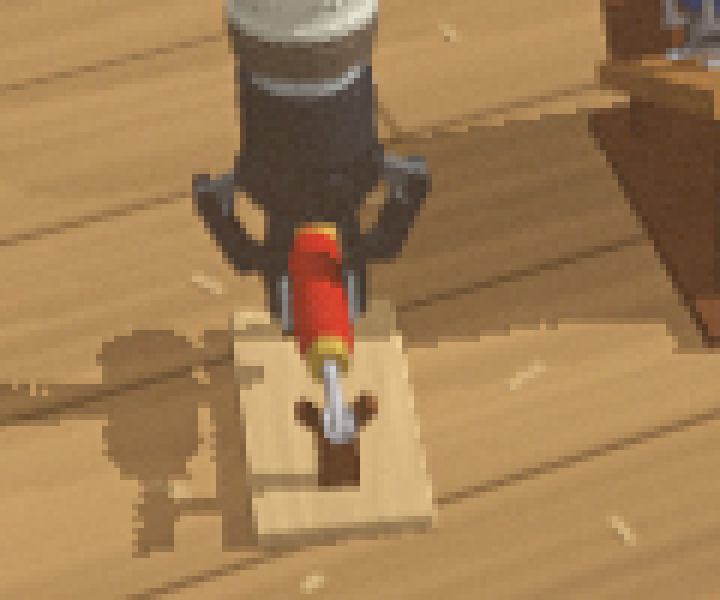

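The shank (340,415) is centred in the narrow notch, 12 mm up. Down slowly.

Converted, 4 mm is 0.008, 2 mm is 0.004, 0.002 rad is 0.0005.

Call:
nudge_tcp(segments=[0, 0.0005, 0, 0, 0, 0.008, 0.2, 0, 0, 0, 0, 0, 0.008, 0.2, 0, 0, 0, 0, 0, 0.004, 0.2, 0, 0, 0, 0, 0, 0, 0.2, 0, 0, 0, 0, 0, 0, 0.2, 0, 0, 0, 0, 0, 0, 0.2])

```text
t: 9.2
eef_pos: [651.7, -195.0, 59.5]
orientation: [[-0.958, 0.286, -0.001], [0.286, 0.958, 0.0], [0.001, 0.0, -1.0]]
contact_force: [0.5, 0.3, -1.3]
opening: 0.345
gripper_force: 81.6
```

Call:
nudge_tcp(segments=[0, 0, 0, 0, 0, 0.002, 0.2, 0, 0, 0, 0, 0, 0, 0.2, 0, 0, 0, 0, 0, 0, 0.2])

```text
t: 9.5
eef_pos: [651.6, -195.0, 58.4]
orientation: [[-0.958, 0.286, -0.001], [0.286, 0.958, 0.0], [0.001, 0.0, -1.0]]
contact_force: [0.3, 0.3, -2.1]
opening: 0.349
gripper_force: 81.6
```

Converted, 0.7 mm is 0.0014.

Call:
nudge_tcp(segments=[0, 0, 0, 0, 0, 0.0014, 0.2, 0, 0, 0, 0, 0, 0, 0.2, 0, 0, 0, 0, 0, 0, 0.2])

```text
t: 9.8
eef_pos: [651.6, -195.0, 57.6]
orientation: [[-0.958, 0.286, -0.001], [0.286, 0.958, 0.0], [0.001, 0.0, -1.0]]
contact_force: [1.0, 0.0, -1.8]
opening: 0.345
gripper_force: 81.6
```

Call:
nudge_tcp(segments=[0, 0, 0, 0, 0, 0.0014, 0.2, 0, 0, 0, 0, 0, 0, 0.2, 0, 0, 0, 0, 0, 0, 0.2])

```text
t: 10.1
eef_pos: [651.7, -194.9, 57.1]
orientation: [[-0.958, 0.286, -0.001], [0.286, 0.958, 0.001], [0.001, 0.0, -1.0]]
contact_force: [0.3, 0.2, -0.3]
opening: 0.349
gripper_force: 81.6
```

Converted, 0.7 mm is 0.0014.

Call:
nudge_tcp(segments=[0, 0, 0, 0, 0, 0.0014, 0.2, 0, 0, 0, 0, 0, 0, 0.2, 0, 0, 0, 0, 0, 0, 0.2])

```text
t: 10.4
eef_pos: [651.9, -194.8, 56.8]
orientation: [[-0.958, 0.286, -0.0], [0.286, 0.958, 0.001], [0.0, 0.001, -1.0]]
contact_force: [0.6, 2.9, 5.0]
opening: 0.353
gripper_force: 82.0
```

Contact, weight borne. Release and back off.

Call:
nudge_tcp(segments=[0, 0, 0, 0, 0, 0, 0.4, 0, 0, 0, 0, 0, 0, 0.5, 0, 0, 0, 0, 0, 0, 0.6, 0, 0, 0, 0, 0, 0, 0.75, 0, 0, 0, 0, 0, 0, 0.75, 0, 0, 0, 0, 0, 0, 0.75])

```text
t: 11.0
eef_pos: [651.6, -195.1, 56.2]
orientation: [[-0.958, 0.286, -0.001], [0.286, 0.958, 0.0], [0.001, 0.0, -1.0]]
contact_force: [-0.5, 0.4, -0.3]
opening: 0.753
gripper_force: 0.0
```

Call:
nudge_tcp(segments=[0, 0, 0, 0, 0, -0.02, 0.75, 0, 0, 0, 0, 0, -0.04, 0.75, 0, 0, 0, 0, 0, -0.06, 0.75, 0, 0, 0, 0, 0, -0.08, 0.75, 0, 0, 0, 0, 0, -0.08, 0.75, 0, 0, 0, 0.06, 0.06, 0, 0.75, 0, 0, 0, 0.08, 0.07, 0, 0.75, 0, 0, 0, 0.08, 0.07, 0, 0.75])

```text
t: 11.8
eef_pos: [577.6, -72.2, 197.3]
orientation: [[-0.958, 0.287, 0.0], [0.287, 0.958, 0.0], [0.0, 0.0, -1.0]]
contact_force: [0.4, 2.5, 0.2]
opening: 0.751
gripper_force: 0.0
```

Call:
nudge_tcp(segments=[0, 0, 0, 0.08, 0.07, 0, 0.75, 0, 0, 0, 0.08, 0.07, 0, 0.75, 0, 0, 0, 0.08, 0.07, 0, 0.75, 0, 0, 0, 0, 0, 0, 0.75, 0, 0, 0, 0, 0, 0, 0.75])

```text
t: 12.3
eef_pos: [498.3, 54.7, 197.8]
orientation: [[-0.959, 0.284, 0.001], [0.284, 0.959, 0.0], [-0.001, 0.001, -1.0]]
contact_force: [0.5, 0.0, 0.4]
opening: 0.751
gripper_force: 0.0
```

```bash
python3 - <<'E'
from t import *
from bench import env
a=[env.capture(n) for n in("scene","top")]
cv2.imwrite("pics/s7.png",np.hstack([cv2.resize(a[0]["color"][200:330,190:430],(480,390)),cv2.resize(a[1]["color"][130:270,80:480],(320,390))]))
c=a[1];X=cloud(c);A=(X-C)@xc;B=(X-C)@yc
n=red(c)&(A>-80)&(A<90)&(abs(B)<30)&(X[...,2]>40);print("red",n.sum(),np.percentile(A[n],[1,99]),np.median(B[n]),np.percentile(X[n][:,2],[50,95]))
for lo,hi in((-65,-30),(-30,0),(0,40),(70,95),(110,135),(135,150)):
    P=(A>lo)&(A<hi)&(abs(B)<18)&(X[...,2]>40);print(lo,P.sum(),np.median(B[P]),np.percentile(X[P][:,2],[50,90]) if P.sum() else"")
E
```

```text
red 171 [-59.94996036  52.21937602] 6.658420452678627 [74.33367598 79.25783697]
-65 120 1.31130946792613 [72.50527509 77.32238527]
-30 105 1.113353945271568 [73.58829235 78.41886262]
0 138 1.5302184647338193 [73.72567678 77.63478477]
70 44 0.5801549803652526 [63.72909375 70.43381977]
110 42 0.76702323220423 [62.94406217 66.16454771]
135 4 -3.367531356038649 [61.81975639 62.44403504]
```

View pics/s7.png

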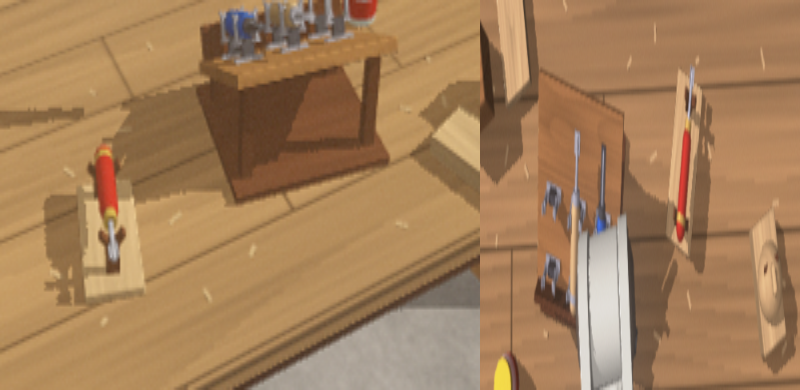

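The gouge lies level in both notches (handle at (107,185), shank at (112,240)), the other tools are still clipped, and the gripper is clear.

```bash
python3 -c "
from bench import env
print(env.close_job())"
```

```text
the job is handed in; nothing more can be done
None
```

The red gouge was snapped forward out of its clips and laid level in the cradle, with its handle in the wide notch and its shank in the narrow one; the chisel, rasp, mask blank and glue jar were left alone, and the job was handed in at about 12.5 s (the judging result was not shown).

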